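# Close and pin the clamshell ring jig

### The arm

A 7-joint arm with a two-finger parallel gripper is mounted at the origin on a cart in front of the work surface, level with it; the furniture and walls round the work are solid. World frame = base frame: x ahead of the robot, y to its left, z up, the work surface at z = 0. Lengths are in m, angles in rad, forces in N, time in s.
With the tool pointing down it reaches from about 0.425 to 0.925 m from the base axis. Payload 6.8 kg.
Tool frame: the origin (TCP) lies midway between the tips of the shut fingers; the grasp point (between the pads) lies 19 mm behind it; z points along the fingers, y is the direction in which the jaws open and shut (so a half turn about z gives the same grasp; the last joint's range is limited). The gripper opens to 85 mm and grips with 20 to 120 N. Pads are 22 mm wide; open, the fingers measure 114 mm over their backs; the gripper's body (76 mm by 85 mm) begins 54 mm behind the grasp point. The pads swing forward as they close: fully open they stand 13 mm farther back than shut.
Start: joints at [1.021, 0.477, 0.022, 1.555, -0.011, 1.109, -0.083], TCP at [0.289, -0.61, 0.231] pointing down, gripper open.
Joint ranges: [-2.96, 2.96], [-0.34, 2.1], [-1.41, 1.46], [0.24, 2.44], [-1.37, 4.51], [0.17, 1.92], [-2.96, 2.96]. Speed limits (rad/s): [2.39, 2.39, 3.14, 3.14, 3.14, 3.14, 3.14].

### API

Orientations are given as a unit quaternion [w, x, y, z].
In Python, from station import bot gives the robot as it stands.
- The arm moves only by the shell command python3 -m jog 'ROWS' [FORCE]. ROWS is JSON, a list of rows, each a list of 3 entries, a list of its own where there are three numbers: the shift along the tool's x, y, z in mm, then the turn, a rotation vector about the tool's x, y, z in degrees, then the closure, from -1 (fully open) to 1 (shut). A call has 1 to 12 rows; each row shifts and turns the commanded pose from where the row before left it, along the tool's axes as they then stand; what a row does not reach is not made up. A row lasts 1/8 s, in which the tool goes at most 62.5 mm and 10.7 degrees, less where a joint would pass 70% of its speed; a pose out of reach is approached as far as the arm can. A call is refused whole if a number of a shift passes 62.5 or a number of a turn 10.7, either way. A call with a gripper value outside its range is refused whole. The fingers move at their own pace and stop on an object; FORCE is the grip in N (left out, the last holds). Time passes only in rows, so rows that do not move let the fingers close. It gives the time, the measured TCP pose, the force and the opening at its end, in the units of the state.
- bot.get_obs(): the state, without advancing time (a new reading comes with each control period).
- bot.read_camera(name): name is "scene" or "top" or "wrist"; returns (picture, depth): 400x640x3 uint8, red, green, blue; 400x640 float32, m along the optical axis (not along the pixel's ray), 0 where there is no reading.
- bot.camera_info(name): a dict with "fx", "fy", "cx", "cy" (pixels), "world_from_camera" (4x4, takes a point from camera to world coordinates); the wrist camera has in their place "mount" (4x4, takes a point from camera to tool coordinates, whose origin is the TCP and whose axes are the flange's). Camera axes: x right, y up, looking along -z (the intrinsics and any distortion apply to the point x, -y, -z); pixel columns grow to the right and rows downward; lengths in m; the calibration is good to about 2 mm. The wrist camera is an equidistant fisheye: a pixel r from the principal point sees the ray r / f radians off the axis. A picture is of the moment at which its call begins: read the wrist's pose just before it. camera_info takes no time and is no camera call.
- bot.hand_in(): hands the job in, once; it reports no verdict.
Trained networks look in the newest picture that a camera, given by its name, has taken for a name from the list of things; names that differ only in an ending like _2 or _b are one class to them, and where a whole thing is asked for, a point or a joint stands for the part that bears it (a point fixed in the world has none). Each returns a list of dicts, best first, with "score" (0 to 1); they miss things now and then, are a little off and sometimes report something else, mostly with a low value. They report only what shows in the picture. A call takes as long as a camera call.
- bot.find_in(camera, thing): "xy" ([column, row] as shares, 0 to 1, of the picture: columns of its width, rows of its height, amid what is visible of it).
- bot.cut_out(camera, thing): "pixels" (400x640 bool, what is visible of it) and "xy" ([column, row] as shares, 0 to 1, of the picture: columns of its width, rows of its height, amid what is visible of it).
- bot.landmark_of(camera, thing): "xy" ([column, row] as shares, 0 to 1, of the picture: columns of its width, rows of its height: a listed point, or the origin of a listed thing).
The state is a dict: "t": time; "q": joint angles; "joint_vel": joint speeds; "joint_torque": joint torques, N m; "eef_pos": TCP position; "tool_rot": TCP orientation; "contact_force": force on the tool from outside, world axes, zero at the start; "torque": the same for the moment, N m; "gripper_width": opening from 0.0 (shut) to 1.0 (fully open).
Only numpy, scipy, OpenCV 4.12 (cv2) and the standard library are available. Lean on these libraries where they do the work, as an engineer would, in place of code of your own. Each camera call takes 0.05 s, during which the arm holds its last target.

### The job

Close up the hinged ring jig: first slide the guard at its front all the way to its stop on the left (as the robot sees it) so that the pin hole is uncovered, then swing the lid fully shut, then take the round-headed pin from the wooden stand and push it down through the lid until its collar sits flat on the lid. A spring under the pin lifts it again, so finish while still holding the pin firmly pushed home, its collar pressing the two halves shut. Leave the T-headed pin in its stand, and the steel disc block and the black charcoal block where they are.

Things in the scene. Friction and masses are not known exactly. Their poses are not given: they have to be found in the camera images.
- jig: Aluminium clamshell jig, lower half fixed to the bench, 145 x 130 mm (own x -85 to +60, y +-65), 34 mm high, its front strip (x -85 to -30) 30 mm high. Origin under it on the bench, own z up, own -x is the front (towards the robot), own +y its left as the robot sees it. Pin hole at own (-42, 0).
- jig_hole (a point): On the axis of the pin hole, at the lid's outer face when the lid is shut, 48 mm above the bench; axes as jig. The hole is vertical, 12.5 mm wide, chamfered, and goes 24 mm down into the lower half's front strip. In it, 14 mm above the bench, is the top of a spring plunger that pushes a pin up: 2 N at first touch, about 4 N when home.
- guard (a joint): Sliding guard, m: 0 covers the pin hole, 0.040 is the left-hand stop (along the jig's own +y), hole uncovered. Starts at 0 to 0.008, stays where it is left, friction about 1.5 N.
- guard_grip (a point): Middle of the guard's upright black grip, 10 mm (own x) by 16 mm (own y), its top 56 mm and this point 48 mm above the bench; it stands free in front of the lid, at the jig's own x = -73 mm, and moves with the guard. The guard's plate is 3.5 mm thick, 30 mm above the bench. Axes as jig.
- lid (a joint): Hinged upper half, rad: 0 shut, 1.5 fully open; starts at 0.95 to 1.35, standing up. Stiff hinge (0.2 N m friction, lid 0.2 kg): it stays where left. Plate 120 mm wide (own y), 116 mm from hinge to free edge, 14 mm thick (a panel on it adds 3 mm); shut, its outer face is 48 mm above the bench. Pin hole 12.5 mm through it, 102 mm from the hinge.
- lid_hinge (a point): Middle of the hinge line, at the rear of the jig, 34 mm above the bench; the hinge runs along the jig's own y. The lid lies from here towards own -x when shut and rises about the hinge as it opens. Axes as jig.
- lid_edge (a point): Middle of the lid's free edge face (14 mm thick), 116 mm from the hinge; turns with the lid, own -x points out of the edge, own z out of the outer face.
- stand: Wooden pin stand fixed to the bench, 50 x 150 x 46 mm, origin under its centre, z up; two vertical holes 12.5 mm wide and 42 mm deep, at own y = -50 and +50 mm, one pin in each (either way round). A tall lamp's base and bent stem stand behind it to the right; a low wooden bench pin lies between stand and jig.
- pin: Round-headed steel pin, 0.1 kg: shank 10 mm thick and 40 mm long with a tapered foot, collar 26 mm wide and 4 mm thick above it, then a ribbed cylindrical head 20 mm wide and 36 mm high; 80 mm in all. Origin at the foot of the shank, own z up along the pin. Its yaw means nothing. In the stand its collar rests on the stand's top.
- pin_head (a point): Centre of the round pin's head, 62 mm above the pin's foot and 22 mm above the underside of its collar.
- pin_tip (a point): Centre of the foot of the round pin's shank; home in the jig it is 8 mm above the bench, directly below jig_hole.
- tpin_head (a point): The other pin, to be left alone: same shank and collar, but a thin neck 12 mm wide and a cross bar 50 mm long and 10 mm thick at the top. This point is in its neck, 62 mm above its foot.
- disc_block: Steel disc block with a short stem on top, 34 x 34 x 23 mm, loose on the bench, to be left alone; origin under its centre.
- charcoal: Black charcoal block, 57 x 87 x 30 mm, loose on the bench, to be left alone; origin under its centre.

How it is judged:
On the way, in this order (a step that is already met when the one before it is completed fails the run):
1. the guard is at its left-hand stop while the lid is still open (value of joint guard above 0.036 m and value of joint lid above 0.3 rad), for 0.1 s.
2. the lid is shut, the guard still at its stop, the pin not yet in the jig (value of joint lid below 0.03 rad and value of joint guard above 0.036 m and distance between pin_tip and jig_hole above 0.06 m), for 0.1 s.
At the end, for the whole second after the job is handed in: Guard at its stop (within 4 mm), lid shut (within 0.02 rad), the round-headed pin upright (within 0.08 rad) in the pin hole (within 4 mm of its axis) with its foot within 2 mm of its home height, at rest, held by the gripper, its collar pressing on the lid with more than 2 N (value of joint guard above 0.036 m and value of joint lid below 0.02 rad and horizontal distance between pin_tip and jig_hole below 0.004 m and z of pin_tip in the frame of jig below 0.01 m and angle between pin's own z axis and vertical below 0.08 rad and linear speed of pin below 0.02 m/s and contact force between the fingers and pin above 2 N and contact force between pin and lid above 2 N); the arm keeps its last pose, push and grip.
It fails at once if the T-headed pin is moved or lifted (distance of tpin_head from where it was at the start of the episode above 0.02 m).
It fails at once if the disc block is moved (distance of disc_block from where it was at the start of the episode above 0.03 m).
It fails at once if the charcoal block is moved (distance of charcoal from where it was at the start of the episode above 0.03 m).
It also fails if it takes over 58 s, if anything falls off the work surface, if the arm or the gripper's body presses on something with over 40 N, if the wrist force passes 120 N, or if a joint passes its speed limit or range.

## Working session

There is one attempt and no reset: what is moved stays moved. The work goes in short steps, Python scripts to look and compute and a shell command to move; the robot and the scene stay as the last step left them, time stands still between calls to the robot, and variables do not carry over. Pictures are saved under pics/ and viewed, and the job is handed in when it is done.

```bash
ls; mkdir -p pics
cat > h.py <<'E'
import numpy as np, cv2
from station import bot
from scipy.spatial.transform import Rotation as R
def save(name,pic): cv2.imwrite('pics/'+name,pic[:,:,::-1])
def rot(q): return R.from_quat([q[1],q[2],q[3],q[0]]).as_matrix()
def unproj(cam,u,v,d):
    i=bot.camera_info(cam); x=(u-i['cx'])/i['fx']*d; y=(v-i['cy'])/i['fy']*d
    return (np.array(i['world_from_camera'])@np.array([x,-y,-d,1]))[:3]
def ray_z(cam,u,v,z):
    i=bot.camera_info(cam); T=np.array(i['world_from_camera'])
    r=T[:3,:3]@np.array([(u-i['cx'])/i['fx'],-(v-i['cy'])/i['fy'],-1]); o=T[:3,3]
    return o+r*(z-o[2])/r[2]
def cloud(cam,depth):
    i=bot.camera_info(cam); v,u=np.mgrid[:400,:640]
    p=np.stack([(u-i['cx'])/i['fx']*depth,-(v-i['cy'])/i['fy']*depth,-depth],-1)
    T=np.array(i['world_from_camera']); return p@T[:3,:3].T+T[:3,3]
E
python3 - <<'E'
from h import *
np.set_printoptions(precision=4,suppress=True)
for c in ['scene','top']:
    p,d=bot.read_camera(c); save(c+'0.png',p); np.savez(f'{c}0.npz',p=p,d=d)
    i=bot.camera_info(c); print(c,i)
    for t in ['jig','jig_hole','guard_grip','lid_hinge','lid_edge','stand','pin_head','pin_tip','tpin_head','disc_block','charcoal']:
        try:
            r=bot.landmark_of(c,t)
            print(t,[(round(x['score'],2),[round(x['xy'][0]*640,1),round(x['xy'][1]*400,1)]) for x in r[:2]])
        except Exception as e: print(t,e)
print(bot.get_obs())
E
```

```text
pics
scene {'fx': 368.1301947674486, 'fy': 368.1301947674486, 'cx': 315.45802032228886, 'cy': 193.8581889686093, 'world_from_camera': array([[ 0.4871,  0.3938, -0.7795, -0.1891],
       [-0.8733,  0.2078, -0.4407, -0.3533],
       [-0.0116,  0.8954,  0.4451,  0.4532],
       [ 0.    ,  0.    ,  0.    ,  1.    ]])}
jig [(0.94, [227.4, 191.6]), (0.6, [227.6, 188.9])]
jig_hole [(0.73, [228.0, 178.8])]
guard_grip [(0.55, [231.3, 186.0])]
lid_hinge [(0.91, [222.7, 175.8])]
lid_edge [(0.64, [222.0, 144.0])]
stand [(0.91, [358.8, 243.2])]
pin_head [(0.73, [379.1, 225.7])]
pin_tip []
tpin_head [(0.5, [348.0, 208.9])]
disc_block []
charcoal [(0.65, [371.6, 211.9])]
top {'fx': 421.43017300202456, 'fy': 421.43017300202456, 'cx': 313.692516025246, 'cy': 193.28101656420566, 'world_from_camera': array([[-0.0063,  0.9903, -0.1387,  0.3216],
       [-1.    , -0.0054,  0.0073,  0.0363],
       [ 0.0065,  0.1387,  0.9903,  1.2399],
       [ 0.    ,  0.    ,  0.    ,  1.    ]])}
jig [(0.57, [212.6, 194.8])]
jig_hole [(0.9, [219.7, 197.6])]
guard_grip [(0.63, [229.3, 203.9])]
lid_hinge [(0.81, [192.6, 179.0]), (0.71, [412.5, 233.6])]
lid_edge [(0.95, [197.4, 181.8])]
stand [(0.68, [359.0, 210.1])]
pin_head [(0.47, [381.5, 216.2])]
pin_tip []
tpin_head [(0.65, [349.9, 202.0])]
disc_block [(0.44, [410.5, 234.1])]
charcoal [(0.62, [197.7, 184.2]), (0.58, [349.2, 159.9])]
{'t': 1.2, 'q': array([ 1.0209,  0.477 ,  0.0224,  1.5554, -0.0115,  1.1093, -0.0831]), 'joint_vel': array([-0.0008, -0.0002, -0.002 ,  0.0011,  0.0002,  0.0021,  0.0003]), 'joint_torque': array([  0.0001, -59.6336,   1.6069, -28.155 ,   0.0126,   0.0017,
        -0.    ]), 'eef_pos': array([ 0.2886, -0.6102,  0.2313]), 'tool_rot': array([0.    , 0.9757, 0.2191, 0.    ]), 'contact_force': array([ 0.5706, -0.3622,  0.4575]), 'torque': array([0.0244, 0.0564, 0.0245]), 'gripper_width': 1.000755678308344}
```

View pictures.

View pics/scene0.png

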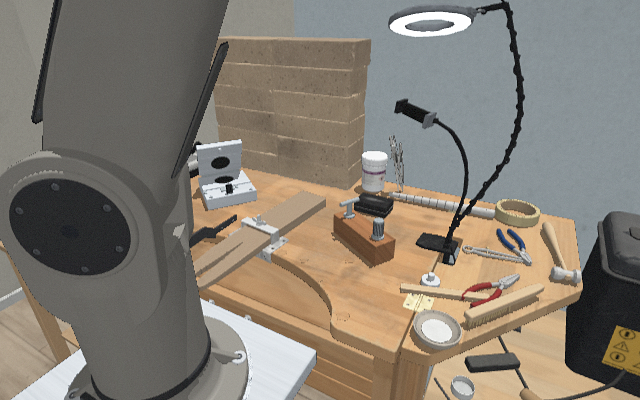

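View pics/top0.png

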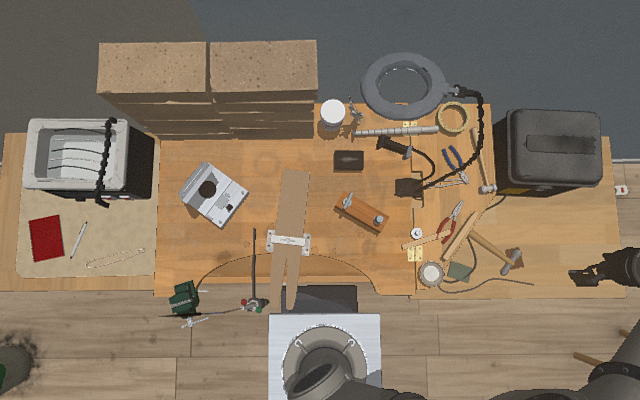

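Run:
```python
from h import *
for c,(x0,y0,x1,y1) in {'scene':(150,100,450,300),'top':(160,130,440,270)}.items():
    p=np.load(f'{c}0.npz')['p'][y0:y1,x0:x1]; s=780/(x1-x0)
    cv2.imwrite(f'pics/{c}0z.png',cv2.resize(p[:,:,::-1],None,fx=s,fy=s,interpolation=cv2.INTER_CUBIC))
```

```text
(no output)
```

View pics/scene0z.png

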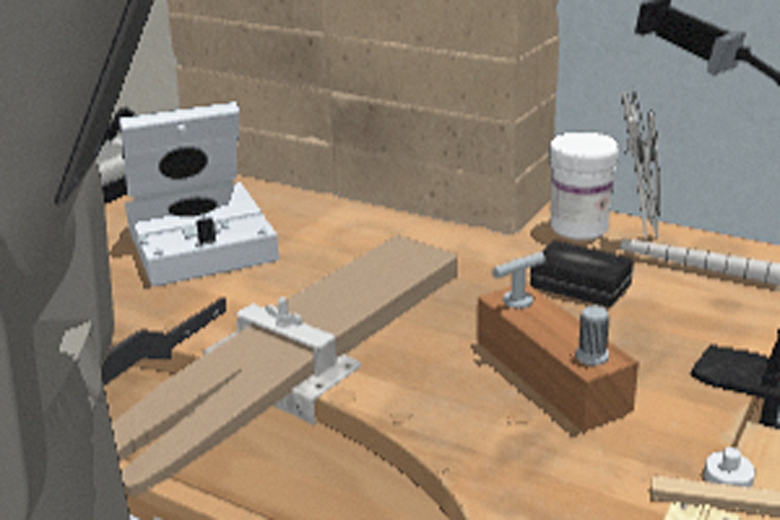

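View pics/top0z.png

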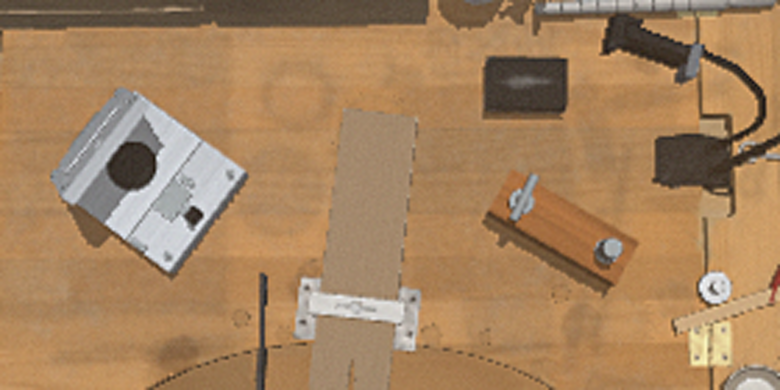

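Run:
```python
from h import *
np.set_printoptions(precision=4,suppress=True)
s=280/780
def z(x,y,h): 
    p=ray_z('top',160+x*s,130+y*s,h); return p
A=z(172,274,.03);B=z(244,176,.03); print('front corners L,R',A,B,np.linalg.norm(A-B), 'yaw of +y',np.degrees(np.arctan2(*(A-B)[[1,0]])))
print('grip',z(194,214,.056),ray_z('top',229.3,203.9,.048))
print('hinge',ray_z('top',192.6,179,.034),'scene',ray_z('scene',222.7,175.8,.034))
print('hole',ray_z('top',219.7,197.6,.048),ray_z('scene',228,178.8,.048))
print('pin',z(610,243,.086),ray_z('top',381.5,216.2,.068),ray_z('scene',379.1,225.7,.068))
print('tpin',ray_z('top',349.9,202,.068),ray_z('scene',348,208.9,.068))
print('stand corners',[z(*c,.046)[:2] for c in [(511,170),(637,248),(610,290),(486,215)]])
print('disc',z(715,287,.02),'charc',z(525,85,.03))
d=np.load('top0.npz')['d']; P=cloud('top',d)
# cloud around jig
m=(P[...,0]>.45)&(P[...,0]<.85)&(P[...,1]>.1)&(P[...,1]<.45)&(P[...,2]>.01)&(P[...,2]<.25)
Q=P[m]; print(len(Q)); 
m=(abs(P[...,2]-.03)<.008)&(P[...,1]>.17)&(P[...,1]<.42)&(P[...,0]>.45)&(P[...,0]<.8)
mm=np.where(m,255,0).astype(np.uint8); n,l,st,c=cv2.connectedComponentsWithStats(mm); k=1+st[1:,4].argmax(); print(st[k])
r=cv2.minAreaRect((P[l==k][:,:2]*1000).astype(np.float32)); print(r,cv2.boxPoints(r), P[l==k][:,2].mean())
s=np.load('scene0.npz')['d'];S=cloud('scene',s)
m=(S[...,2]>.055)&(S[...,2]<.3)&(S[...,1]>.1)&(S[...,1]<.5)&(S[...,0]>.5)&(S[...,0]<.78)
Q=S[m];print(len(Q),Q.min(0),Q.max(0))
for zz in np.arange(.05,.17,.02):
    q=Q[abs(Q[:,2]-zz)<.006]; print(zz,len(q),np.median(q,0) if len(q) else '')
```

```text
front corners L,R [0.3911 0.2911 0.03  ] [0.4924 0.2188 0.03  ] 0.12443700046805516 yaw of +y 144.46795689356765
grip [0.4501 0.2649 0.056 ] [0.4593 0.2675 0.048 ]
hinge [0.5341 0.378  0.034 ] scene [0.5225 0.3529 0.034 ]
hole [0.4775 0.2952 0.048 ] [0.4899 0.3025 0.048 ]
pin [ 0.4158 -0.1511  0.086 ] [ 0.4201 -0.1611  0.068 ] [ 0.4201 -0.1537  0.068 ]
tpin [ 0.4605 -0.0736  0.068 ] [ 0.4544 -0.07    0.068 ]
stand corners [array([ 0.4948, -0.0578]), array([ 0.4138, -0.185 ]), array([ 0.3713, -0.1562]), array([ 0.4485, -0.0314])]
disc [ 0.3749 -0.2695  0.02  ] charc [ 0.5875 -0.0752  0.03  ]
5692
[ 187  166   61   43 1416]
((482.8332824707031, 307.0625), (125.61830139160156, 129.68075561523438), 54.12260818481445) [[393.4854 294.1698]
 [498.5622 218.1701]
 [572.1812 319.9552]
 [467.1043 395.9549]] 0.032514576310533005
9340 [0.5   0.1   0.055] [0.6752 0.4908 0.3   ]
0.05 40 [0.663  0.2734 0.0555]
0.07 373 [0.6592 0.2999 0.0702]
0.09000000000000001 463 [0.6598 0.3102 0.0898]
0.11000000000000001 489 [0.6602 0.3081 0.1099]
0.13 494 [0.6608 0.2981 0.1295]
0.15000000000000002 417 [0.6606 0.2705 0.15  ]
```

Run:
```python
from h import *
np.set_printoptions(precision=4,suppress=True)
a=np.radians(54.1);X=np.array([np.cos(a),np.sin(a)]);Y=np.array([-X[1],X[0]]);O=np.array([.494,.3245])
for c in ['scene','top']:
    P=cloud(c,np.load(c+'0.npz')['d']); I=np.load(c+'0.npz')['p']
    o=P.copy(); o[...,0]=(P[...,:2]-O)@X; o[...,1]=(P[...,:2]-O)@Y
    m=(abs(o[...,1])<.07)&(o[...,0]>-.1)&(o[...,0]<.09)&(P[...,2]>.06)&(P[...,2]<.18)
    Q=o[m]; print(c,len(Q))
    if len(Q)>20:
        print(Q.min(0),Q.max(0))
        for zz in np.arange(.06,.17,.01):
            q=Q[abs(Q[:,2]-zz)<.005]
            if len(q): print('%.3f'%zz,len(q),np.percentile(q[:,0],[5,50,95]),np.percentile(q[:,1],[2,98]))
    if c=='top':
        m=(abs(o[...,1])<.075)&(o[...,0]>-.1)&(o[...,0]<-.025)&(P[...,2]>.022)&(P[...,2]<.06)
        Q=o[m]; print('strip',np.percentile(Q,[1,50,99],0)); g=Q[Q[:,2]>.046]; print('grip',len(g),g.mean(0) if len(g) else '')
        # obstacles higher than .1 in neighbourhood
        for y0 in np.arange(-.3,.6,.05):
            mm=(P[...,1]>y0)&(P[...,1]<y0+.05)&(P[...,0]>.2)&(P[...,0]<.75)&(P[...,2]>.08)&(P[...,2]<1)
            q=P[mm]; print('%.2f'%y0,len(q),q.min(0) if len(q) else '',q[:,2].max() if len(q) else '')
```

```text
scene 1112
[ 0.0028 -0.0641  0.0601] [0.0571 0.0561 0.1434]
0.060 52 [0.0455 0.0487 0.0509] [-0.0592  0.0539]
0.070 113 [0.041  0.0441 0.0479] [-0.059   0.0535]
0.080 123 [0.0345 0.038  0.0413] [-0.0598  0.0529]
0.090 118 [0.0296 0.0333 0.0371] [-0.0608  0.055 ]
0.100 124 [0.0238 0.0276 0.0315] [-0.0616  0.0549]
0.110 127 [0.0182 0.0222 0.0259] [-0.06    0.0538]
0.120 129 [0.013  0.0163 0.0207] [-0.0606  0.0543]
0.130 136 [0.0077 0.0111 0.0143] [-0.0599  0.0554]
0.140 190 [0.007  0.0133 0.0207] [-0.0609  0.0538]
top 567
[ 0.0066 -0.0613  0.06  ] [0.0688 0.0584 0.1472]
0.060 19 [0.0623 0.0667 0.0685] [-0.052   0.0531]
0.070 32 [0.0573 0.0619 0.0645] [-0.0569  0.0488]
0.080 31 [0.052  0.0555 0.0594] [-0.0583  0.056 ]
0.090 35 [0.0464 0.0505 0.0542] [-0.054   0.0502]
0.100 60 [0.0403 0.0433 0.0473] [-0.0553  0.0542]
0.110 52 [0.0342 0.0377 0.0414] [-0.0585  0.0538]
0.120 31 [0.0285 0.0314 0.0339] [-0.0531  0.0523]
0.130 51 [0.0079 0.0248 0.0282] [-0.055   0.0573]
0.140 252 [0.0076 0.0147 0.0222] [-0.0591  0.0551]
0.150 4 [0.0158 0.0173 0.0181] [-0.0125  0.0431]
strip [[-0.0825 -0.0644  
[... 273 characters left out ...]
56 [ 0.4028 -0.15    0.0803] 0.46543932489617845
-0.10 960 [ 0.4393 -0.1     0.0801] 0.45268692534458443
-0.05 414 [ 0.6788 -0.0499  0.0807] 0.1051646773559316
-0.00 1001 [0.6541 0.     0.0802] 0.3926349134611984
0.05 1824 [0.6544 0.0501 0.0803] 0.393350498621609
0.10 1816 [0.6542 0.1    0.081 ] 0.3933131686844701
0.15 1828 [0.6538 0.15   0.0801] 0.3935490371958452
0.20 1806 [0.6535 0.2    0.08  ] 0.39265862509742544
0.25 1794 [0.5438 0.25   0.0805] 0.39181908084340444
0.30 2087 [0.4733 0.3    0.0808] 0.39243279959326993
0.35 2022 [0.4521 0.3501 0.0802] 0.39243893393154894
0.40 1803 [0.4782 0.4    0.0804] 0.3921812361206377
0.45 1342 [0.6549 0.45   0.0805] 0.39161570304520366
0.50 0  
0.55 0
```

```bash
cat >> h.py <<'E'
a_=np.radians(54.1);JX=np.array([np.cos(a_),np.sin(a_),0]);JY=np.array([-JX[1],JX[0],0]);O=np.array([.4928-.0+.0012,.3245,0])
def own(x,y,z=0): return O+x*JX+y*JY+np.array([0,0,z])
def toown(p): d=np.asarray(p)-O; return np.array([d@JX,d@JY,d[2]])*1000
def Tdown(yaw):  # tool x at yaw deg, z down
    c,s=np.cos(np.radians(yaw)),np.sin(np.radians(yaw)); return np.array([[c,s,0],[s,-c,0],[0,0,-1.]])
def plan(segs,pose=None):
    """segs: (target pos, target R, nrows)"""
    o=bot.get_obs(); p,M=(o['eef_pos'],rot(o['tool_rot'])) if pose is None else pose
    for tp,tR,n in segs:
        rv=R.from_matrix(M.T@tR).as_rotvec()
        for k in range(n):
            np_=p+(tp-p)/(n-k); sh=M.T@(np_-p)*1000; tu=np.degrees(rv)/n
            print([list(np.round(sh,1)),list(np.round(tu,2))]); M=M@R.from_rotvec(rv/n).as_matrix(); p=np_
    return p,M
E
python3 - <<'E'
from h import *
o=bot.get_obs(); y0=25.3;y1=144.1;ym=(y0+y1)/2
plan([(np.array([.40,-.18,.2]),Tdown(ym),8),(own(-.073,-.035,.15),Tdown(y1),8)]); print(own(-.073,-.035))
E
```

```text
[[np.float64(35.6), np.float64(-42.7), np.float64(3.9)], [np.float64(0.0), np.float64(0.0), np.float64(-7.42)]]
[[np.float64(40.8), np.float64(-37.7), np.float64(3.9)], [np.float64(0.0), np.float64(0.0), np.float64(-7.42)]]
[[np.float64(45.3), np.float64(-32.1), np.float64(3.9)], [np.float64(0.0), np.float64(0.0), np.float64(-7.42)]]
[[np.float64(49.1), np.float64(-26.0), np.float64(3.9)], [np.float64(0.0), np.float64(0.0), np.float64(-7.42)]]
[[np.float64(52.0), np.float64(-19.4), np.float64(3.9)], [np.float64(0.0), np.float64(0.0), np.float64(-7.42)]]
[[np.float64(54.1), np.float64(-12.5), np.float64(3.9)], [np.float64(0.0), np.float64(0.0), np.float64(-7.42)]]
[[np.float64(55.3), np.float64(-5.4), np.float64(3.9)], [np.float64(0.0), np.float64(0.0), np.float64(-7.42)]]
[[np.float64(55.5), np.float64(1.7), np.float64(3.9)], [np.float64(0.0), np.float64(0.0), np.float64(-7.42)]]
[[np.float64(53.8), np.float64(5.0), np.float64(6.2)], [np.float64(0.0), np.float64(0.0), np.float64(-7.42)]]
[[np.float64(52.7), np.float64(11.9), np.float64(6.3)], [np.float64(0.0), np.float64(0.0), np.float64(-7.42)]]
[[np.float64(50.7), np.float64(18.6), np.float64(6.3)], [np.float64(0.0), np.float64(0.0), np.float64(-7.42)]]
[[np.float64(47.9), np.float64(25.0), np.float64(6.3)], [np.float64(0.0), np.float64(0.0), np.float64(-7.42)]]
[[np.float64(44.3), np.float64(31.0), np.float64(6.3)], [np.float64(0.0), np.float64(0.0), np.float64(-7.42)]]
[[np.float64(39.9), np.float64(36.5), np.float64(6.3)], [np.float64(0.0), np.float64(0.0), np.float64(-7.42)]]
[[np.float64(34.8), np.float64(41.3), np.float64(6.2)], [np.float64(0.0), np.float64(0.0), np.float64(-7.42)]]
[[np.float64(29.2), np.float64(45.5), np.float64(6.3)], [np.float64(0.0), np.float64(0.0), np.float64(-7.42)]]
[0.47954628 0.24484393 0.        ]
```

```bash
python3 -m jog '[[[36,-43,4],[0,0,-7.4],1],[[41,-38,4],[0,0,-7.4],1],[[45,-32,4],[0,0,-7.4],1],[[49,-26,4],[0,0,-7.4],1],[[52,-19,4],[0,0,-7.4],1],[[54,-12,4],[0,0,-7.4],1],[[55,-5,4],[0,0,-7.4],1],[[55,2,4],[0,0,-7.4],1],[[54,5,6],[0,0,-7.4],1],[[53,12,6],[0,0,-7.4],1],[[51,19,6],[0,0,-7.4],1],[[48,25,6],[0,0,-7.4],1]]'
```

```text
t: 2.7
eef_pos: [0.4433, 0.0335, 0.1756]
tool_rot: [0.001, 0.542, 0.84, 0.0]
contact_force: [1.1, -0.3, -0.3]
gripper_width: 0.002
```

Run:
```python
from h import *
o=bot.get_obs();print(o['q'],o['eef_pos'],toown(o['eef_pos']))
plan([(own(-.073,-.035,.12),Tdown(144.1),5)])
```

```text
[ 0.3359086   0.22159165 -0.61491863  2.1088418   0.16933133  0.85668967
  0.04577884] [0.44332934 0.03348386 0.17555647] [-265.44706454 -129.59847918  175.55646548]
[[np.float64(35.5), np.float64(24.0), np.float64(11.1)], [np.float64(0.01), np.float64(0.01), np.float64(-5.96)]]
[[np.float64(32.9), np.float64(27.6), np.float64(11.1)], [np.float64(0.01), np.float64(0.01), np.float64(-5.96)]]
[[np.float64(29.8), np.float64(30.8), np.float64(11.1)], [np.float64(0.01), np.float64(0.01), np.float64(-5.96)]]
[[np.float64(26.5), np.float64(33.8), np.float64(11.1)], [np.float64(0.01), np.float64(0.01), np.float64(-5.96)]]
[[np.float64(22.8), np.float64(36.3), np.float64(11.1)], [np.float64(0.01), np.float64(0.01), np.float64(-5.96)]]
```

```bash
python3 -m jog '[[[35,24,11],[0,0,-6],1],[[33,27,11],[0,0,-6],1],[[30,31,11],[0,0,-6],1],[[26,34,11],[0,0,-6],1],[[22,36,11],[0,0,-6],1],[[0,0,0],[0,0,0],1]]'
python3 - <<'E'
from h import *
o=bot.get_obs();print(o['q'],toown(o['eef_pos']))
pic,d=bot.read_camera('wrist'); save('w1.png',pic); i=bot.camera_info('wrist'); print(i)
plan([(own(-.073,-.035,.04),Tdown(144.1),2)])
E
```

```text
t: 3.45
eef_pos: [0.4796, 0.2456, 0.1199]
tool_rot: [-0.001, 0.306, 0.952, 0.001]
contact_force: [-0.1, 0.3, -0.3]
gripper_width: -0.002
[-0.02542013  0.48849914 -0.71075614  1.94499003  0.41365873  0.85648273
 -0.00553811] [-72.38254682 -34.57953126 119.92836935]
{'fx': 309.70691628693146, 'fy': 309.70691628693146, 'cx': 316.5277641685589, 'cy': 198.88273537167166, 'mount': array([[ 1.33258219e-03,  9.50226020e-01,  3.11558559e-01,
         8.00232144e-02],
       [ 9.99999003e-01, -1.41194604e-03,  2.91663062e-05,
         1.33141238e-03],
       [ 4.67618458e-04,  3.11558210e-01, -9.50226954e-01,
        -1.43222460e-01],
       [ 0.00000000e+00,  0.00000000e+00,  0.00000000e+00,
         1.00000000e+00]])}
[[np.float64(0.5), np.float64(0.6), np.float64(40.0)], [np.float64(-0.0), np.float64(-0.03), np.float64(0.06)]]
[[np.float64(0.5), np.float64(0.6), np.float64(40.0)], [np.float64(-0.0), np.float64(-0.03), np.float64(0.06)]]
```

View pics/w1.png

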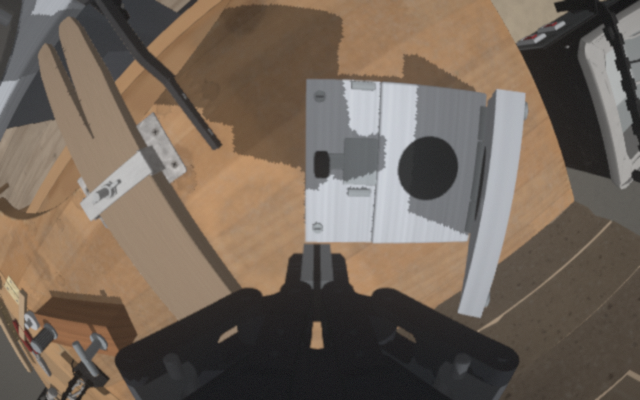

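```bash
cat >> h.py <<'E'
def wray_z(u,v,z,pose=None):
    i=bot.camera_info('wrist'); o=bot.get_obs() if pose is None else pose
    M=rot(o['tool_rot']);p=np.array(o['eef_pos']);T=np.array(i['mount'])
    a=(u-i['cx'])/i['fx'];b=(v-i['cy'])/i['fy'];th=np.hypot(a,b);s=np.sin(th)/max(th,1e-9)
    r=np.array([a*s,-b*s,-np.cos(th)]); r=M@(T[:3,:3]@r); c=p+M@T[:3,3]
    return c+r*(z-c[2])/r[2]
E
python3 - <<'E'
from h import *
np.set_printoptions(precision=1,suppress=True)
for n,u,v,z in [('FLcorner',306,80,.03),('FRcorner',306,242,.03),('screwL',319,97,.03),('screwR',317,227,.03),('griptop',321,163,.056),('RRcorner',467,241,.034)]:
    print(n,toown(wray_z(u,v,z)))
E
```

```text
FLcorner [-81.   59.7  30. ]
FRcorner [-81.6 -70.4  30. ]
screwL [-71.4  46.8  30. ]
screwR [-72.5 -56.7  30. ]
griptop [-70.    1.8  56. ]
RRcorner [ 62.  -70.3  34. ]
```

```bash
python3 -m jog '[[[0,0,40],[0,0,0],1],[[0,0,39],[0,0,0],1],[[0,0,0],[0,0,0],1],[[15,0,0],[0,0,0],1],[[15,0,0],[0,0,0],1],[[12,0,0],[0,0,0],1],[[5,0,0],[0,0,0],1],[[0,0,0],[0,0,0],1]]'; python3 -c "
from h import *
print(toown(bot.get_obs()['eef_pos']))"
```

```text
t: 4.5
eef_pos: [0.4416, 0.2699, 0.0416]
tool_rot: [0.0, 0.308, 0.952, 0.0]
contact_force: [-0.5, -1.2, 0.3]
gripper_width: -0.0
[-74.95203514  10.45377003  41.57467299]
```

```bash
python3 -m jog '[[[6,0,0],[0,0,0],1],[[4,0,0],[0,0,0],1],[[0,0,0],[0,0,0],1]]'; python3 -m jog '[[[3,0,0],[0,0,0],1],[[0,0,0],[0,0,0],1]]';python3 -m jog '[[[3,0,0],[0,0,0],1],[[0,0,0],[0,0,0],1]]'; python3 -c "
from h import *
print(toown(bot.get_obs()['eef_pos']))
p,d=bot.read_camera('top');save('t2.png',cv2.resize(p[130:270,160:440],None,fx=2.786,fy=2.786,interpolation=2))
p,d=bot.read_camera('wrist');save('w2.png',p)
"
```

```text
t: 4.88
eef_pos: [0.435, 0.2743, 0.0413]
tool_rot: [0.001, 0.309, 0.951, -0.0]
contact_force: [4.8, -2.1, 0.2]
gripper_width: -0.002
t: 5.12
eef_pos: [0.4347, 0.2745, 0.0414]
tool_rot: [0.002, 0.31, 0.951, -0.001]
contact_force: [8.7, -5.9, 0.6]
gripper_width: -0.002
t: 5.38
eef_pos: [0.4344, 0.2746, 0.0415]
tool_rot: [0.004, 0.311, 0.95, -0.001]
contact_force: [14.2, -9.7, -0.7]
gripper_width: -0.003
[-75.3172227   19.00756361  41.49382382]
```

View pics/w2.png

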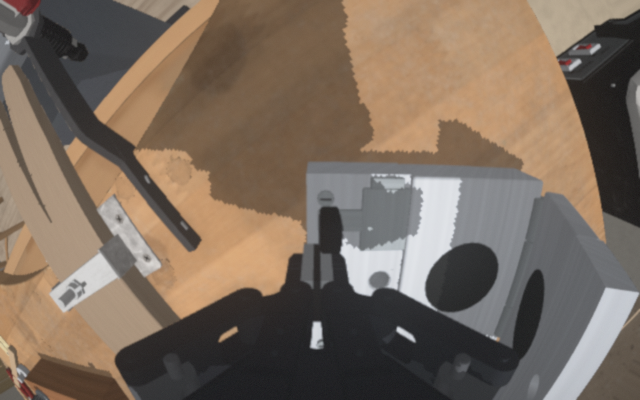

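```bash
python3 -m jog '[[[-8,0,0],[0,0,0],1],[[0,0,-50],[0,0,0],1],[[0,0,-60],[0,0,0],1],[[0,0,-25],[0,0,0],1],[[0,0,0],[0,0,0],1]]'
python3 - <<'E'
from h import *
np.set_printoptions(precision=1,suppress=True)
o=bot.get_obs();print(toown(o['eef_pos']))
p,d=bot.read_camera('wrist');save('w3.png',p)
for t,z in [('jig_hole',.030),('guard_grip',.048),('lid_hinge',.034),('jig',0)]:
    for r in bot.landmark_of('wrist',t)[:1]:
        u,v=r['xy'][0]*640,r['xy'][1]*400; print(t,r['score'],u,v,toown(wray_z(u,v,z,o)))
p,d=bot.read_camera('top');save('t3.png',cv2.resize(p[130:270,160:440],None,fx=2.786,fy=2.786,interpolation=2))
E
```

```text
t: 6.1
eef_pos: [0.436, 0.2752, 0.178]
tool_rot: [0.001, 0.308, 0.951, 0.001]
contact_force: [0.1, -0.5, -0.1]
gripper_width: -0.001
[-74.   18.1 178. ]
jig_hole 0.61 352.12800000000004 213.79999999999998 [-36.1 -13.4  30. ]
guard_grip 0.89 320.512 164.52 [-68.7  40.9  48. ]
lid_hinge 0.9 450.368 206.8 [68.8 -4.9 34. ]
jig 0.6 385.40799999999996 194.0 [ 4.1 -1.7  0. ]
```

View pics/w3.png

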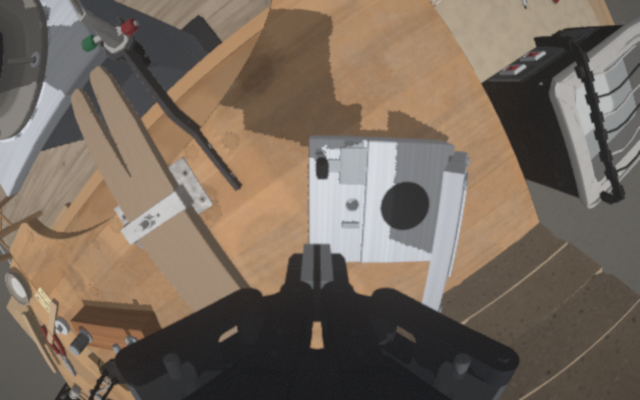

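View pics/t3.png

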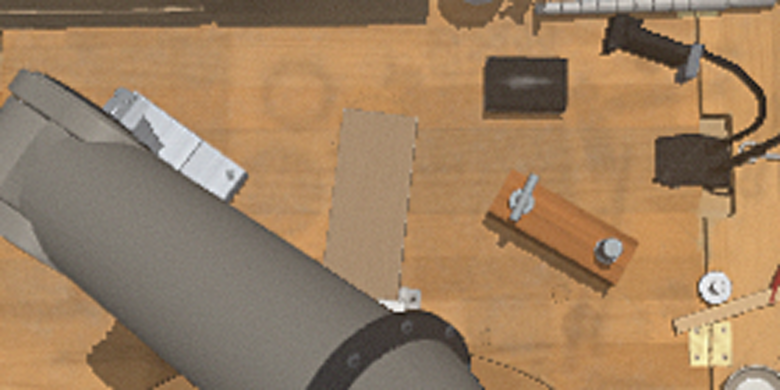

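Run:
```python
from h import *
np.set_printoptions(precision=1,suppress=True)
print(toown(wray_z(352,205,.03)))
print(bot.get_obs()['q'])
p,M=plan([(own(-.01,.005,.20),Tdown(144.1),2),(own(.075,-.002,.20),Tdown(144.1),2),(own(.075,-.002,.116),Tdown(144.1),2)])
for a in [1.05,.9,.75,.6,.45,.3,.15,0]:
    r=85;t=14;x=60-r*np.cos(a)+t*np.sin(a)+14.5;z=34+r*np.sin(a)+t*np.cos(a)
    print(a,round(x,1),round(z,1)); p,M=plan([(own(x/1000,-.002,z/1000),Tdown(144.1),1)],(p,M))
```

```text
[-39.7  -2.4  30. ]
[-0.   0.4 -0.8  2.   0.3  0.9 -0. ]
[[np.float64(-6.6), np.float64(32.9), np.float64(-12.6)], [np.float64(-0.06), np.float64(-0.04), np.float64(0.01)]]
[[np.float64(-6.6), np.float64(32.9), np.float64(-12.5)], [np.float64(-0.06), np.float64(-0.04), np.float64(0.01)]]
[[np.float64(-3.5), np.float64(42.5), np.float64(0.0)], [np.float64(0.0), np.float64(0.0), np.float64(-0.0)]]
[[np.float64(-3.5), np.float64(42.5), np.float64(-0.0)], [np.float64(0.0), np.float64(0.0), np.float64(-0.0)]]
[[np.float64(0.0), np.float64(-0.0), np.float64(42.0)], [np.float64(-0.0), np.float64(0.0), np.float64(-0.0)]]
[[np.float64(0.0), np.float64(-0.0), np.float64(42.0)], [np.float64(-0.0), np.float64(0.0), np.float64(-0.0)]]
1.05 44.4 114.7
[[np.float64(-0.0), np.float64(-30.6), np.float64(1.3)], [np.float64(-0.0), np.float64(0.0), np.float64(-0.0)]]
0.9 32.6 109.3
[[np.float64(-0.0), np.float64(-11.7), np.float64(5.4)], [np.float64(0.0), np.float64(0.0), np.float64(-0.0)]]
0.75 21.8 102.2
[[np.float64(0.0), np.float64(-10.8), np.float64(7.1)], [np.float64(0.0), np.float64(0.0), np.float64(-0.0)]]
0.6 12.3 93.5
[[np.float64(-0.0), np.float64(-9.6), np.float64(8.6)], [np.float64(0.0), np.float64(0.0), np.float64(-0.0)]]
0.45 4.1 83.6
[[np.float64(0.0), np.float64(-8.2), np.float64(10.0)], [np.float64(0.0), np.float64(0.0), np.float64(-0.0)]]
0.3 -2.6 72.5
[[np.float64(-0.0), np.float64(-6.6), np.float64(11.1)], [np.float64(0.0), np.float64(0.0), np.float64(-0.0)]]
0.15 -7.5 60.5
[[np.float64(-0.0), np.float64(-4.9), np.float64(11.9)], [np.float64(0.0), np.float64(0.0), np.float64(-0.0)]]
0 -10.5 48.0
[[np.float64(0.0), np.float64(-3.0), np.float64(12.5)], [np.float64(0.0), np.float64(0.0), np.float64(-0.0)]]
```

```bash
python3 -m jog '[[[-7,33,-13],[0,0,0],1],[[-7,33,-12],[0,0,0],1],[[-4,43,0],[0,0,0],1],[[-4,43,0],[0,0,0],1],[[0,0,42],[0,0,0],1],[[0,0,42],[0,0,0],1],[[0,0,0],[0,0,0],1]]' && python3 -m jog '[[[0,-28,1],[0,0,0],1],[[0,-6,3],[0,0,0],1],[[0,-6,3],[0,0,0],1],[[0,0,0],[0,0,0],1]]'; python3 -c "
from h import *
print(toown(bot.get_obs()['eef_pos']))"
```

```text
t: 7.28
eef_pos: [0.5402, 0.3822, 0.1128]
tool_rot: [-0.002, 0.308, 0.951, -0.004]
contact_force: [0.6, 0.7, -0.1]
gripper_width: 0.003
t: 7.78
eef_pos: [0.5195, 0.3523, 0.111]
tool_rot: [0.0, 0.308, 0.951, 0.001]
contact_force: [0.6, 0.4, 1.6]
gripper_width: 0.0
[ 37.48436172  -4.34322839 111.04853333]
```

```bash
python3 -m jog '[[[0,-11,5],[0,0,0],1],[[0,-11,7],[0,0,0],1],[[0,-10,8],[0,0,0],1],[[0,-8,10],[0,0,0],1],[[0,0,0],[0,0,0],1]]' && python3 -c "
from h import *
print(toown(bot.get_obs()['eef_pos']))
p,d=bot.read_camera('wrist');save('w4.png',p)"
```

```text
t: 8.4
eef_pos: [0.4944, 0.3177, 0.0789]
tool_rot: [-0.001, 0.308, 0.951, -0.002]
contact_force: [-0.4, 0.7, 0.6]
gripper_width: -0.001
[-5.26104913 -4.24822469 78.86981028]
```

View pics/w4.png

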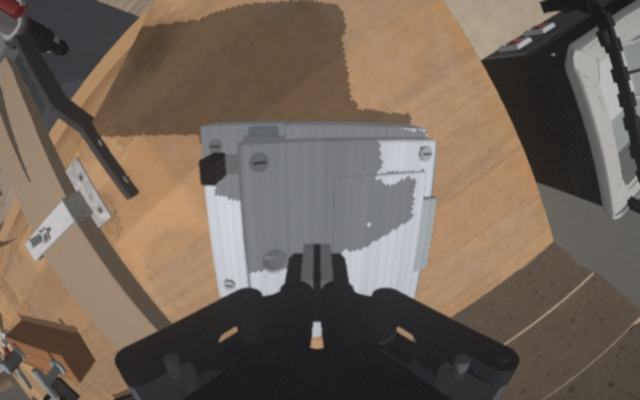

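```bash
python3 -m jog '[[[2,-5,10],[0,0,0],1],[[0,-3,10],[0,0,0],1],[[0,0,7],[0,0,0],1],[[0,0,0],[0,0,0],1]]' && python3 -m jog '[[[0,0,4],[0,0,0],1],[[0,0,0],[0,0,0],1]]' && python3 -m jog '[[[0,0,3],[0,0,0],1],[[0,0,0],[0,0,0],1]]'
```

```text
t: 8.95
eef_pos: [0.4887, 0.314, 0.0524]
tool_rot: [-0.001, 0.308, 0.951, -0.0]
contact_force: [0.1, 0.8, 0.6]
gripper_width: -0.001
t: 9.2
eef_pos: [0.4892, 0.3144, 0.0492]
tool_rot: [-0.0, 0.308, 0.951, 0.0]
contact_force: [0.1, 0.4, 0.2]
gripper_width: 0.002
t: 9.45
eef_pos: [0.4895, 0.3146, 0.048]
tool_rot: [0.001, 0.308, 0.951, 0.0]
contact_force: [-3.9, -4.2, 14.9]
gripper_width: -0.001
```

```bash
python3 -m jog '[[[0,0,1],[0,0,0],1],[[0,0,0],[0,0,0],1],[[0,0,-50],[0,0,0],1],[[0,-20,-60],[0,0,0],1],[[0,-30,0],[0,0,0],1],[[0,0,0],[0,0,0],1]]'
python3 - <<'E'
from h import *
np.set_printoptions(precision=4,suppress=True)
o=bot.get_obs();print(toown(o['eef_pos']))
p,d=bot.read_camera('wrist');save('w5.png',p); np.savez('w5.npz',p=p,pos=o['eef_pos'],rot=o['tool_rot'])
for t,z in [('jig_hole',.048),('guard_grip',.048),('jig',0)]:
    for r in bot.landmark_of('wrist',t)[:1]:
        u,v=r['xy'][0]*640,r['xy'][1]*400; w=wray_z(u,v,z,o);print(t,r['score'],u,v,w,toown(w))
p,d=bot.read_camera('top');save('t5.png',cv2.resize(p[130:270,160:440],None,fx=2.786,fy=2.786,interpolation=2))
p,d=bot.read_camera('scene');save('s5.png',cv2.resize(p[100:300,150:450],None,fx=2.6,fy=2.6,interpolation=2))
E
```

```text
t: 10.2
eef_pos: [0.4597, 0.272, 0.1551]
tool_rot: [0.001, 0.309, 0.951, -0.001]
contact_force: [0.8, -0.6, -0.5]
gripper_width: 0.001
[-62.6317  -2.945  155.0636]
jig_hole 0.9 341.824 198.6 [0.4746 0.2893 0.048 ] [-39.8372  -4.9192  48.    ]
guard_grip 0.56 310.592 149.8 [0.4252 0.2925 0.048 ] [-66.2386  36.9239  48.    ]
jig 0.91 384.19199999999995 184.88 [0.5031 0.3268 0.    ] [ 7.2406 -6.0109  0.    ]
```

View pics/w5.png

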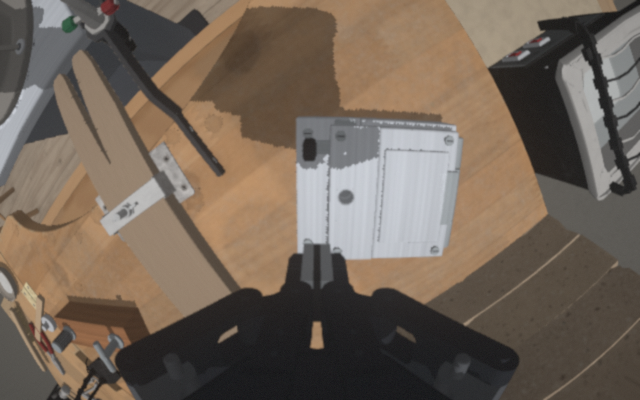

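View pics/s5.png

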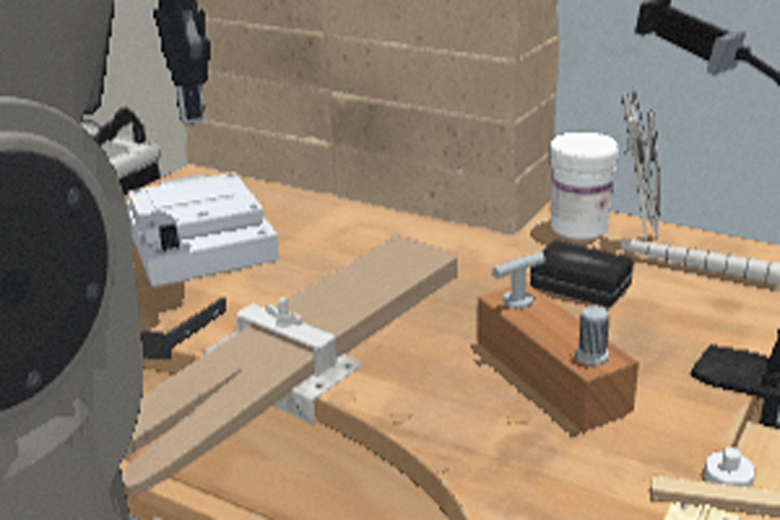

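```bash
cat >> h.py <<'E'
def wproj_tool(pt):
    i=bot.camera_info('wrist');T=np.linalg.inv(np.array(i['mount'])); c=(T@np.r_[pt,1])[:3]
    x,y,z=c[0],-c[1],-c[2]; rr=np.hypot(x,y); th=np.arctan2(rr,z); return i['cx']+i['fx']*th*x/rr, i['cy']+i['fy']*th*y/rr
E
python3 - <<'E'
from h import *
np.set_printoptions(precision=4,suppress=True)
for pt in [(0,0,0),(.011,0,0),(-.011,0,0),(.011,.0145,0),(.011,-.0145,0)]: print(pt,wproj_tool(np.array(pt)))
a=np.load('w5.npz'); o=dict(eef_pos=a['pos'],tool_rot=a['rot'])
h=wray_z(346,197,.048,o); print('hole',h,toown(h))
cv2.imwrite('pics/w5z.png',cv2.resize(a['p'][170:290,240:400,::-1],None,fx=5,fy=5,interpolation=cv2.INTER_CUBIC))
E
```

```text
(0, 0, 0) (np.float64(313.9237808901853), np.float64(258.5578738070728))
(0.011, 0, 0) (np.float64(313.87809786091043), np.float64(239.84076987930214))
(-0.011, 0, 0) (np.float64(313.9726899476042), np.float64(276.09219110907515))
(0.011, 0.0145, 0) (np.float64(342.14781050780357), np.float64(239.78815496506041))
(0.011, -0.0145, 0) (np.float64(285.65170176165935), np.float64(239.66695563944046))
hole [0.4755 0.2931 0.048 ] [-36.3031  -3.4834  48.    ]
```

View pics/w5z.png

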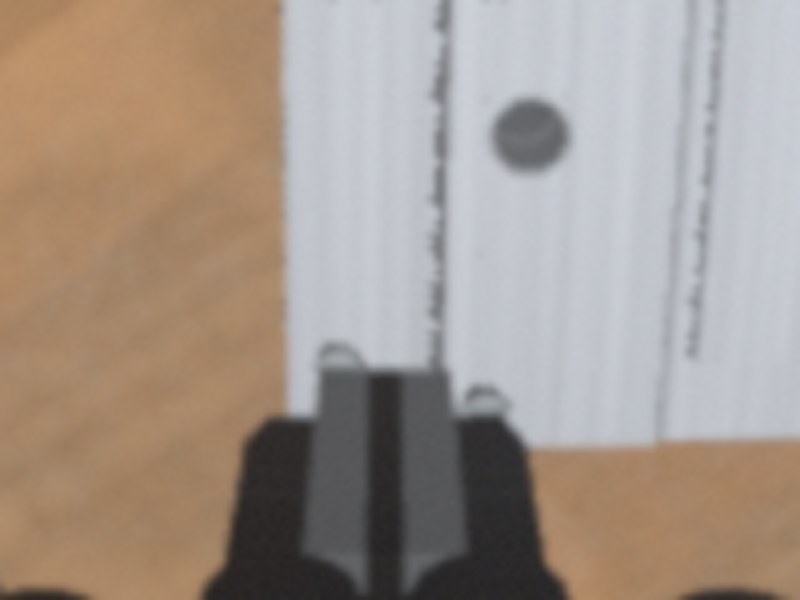

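View pics/t5.png

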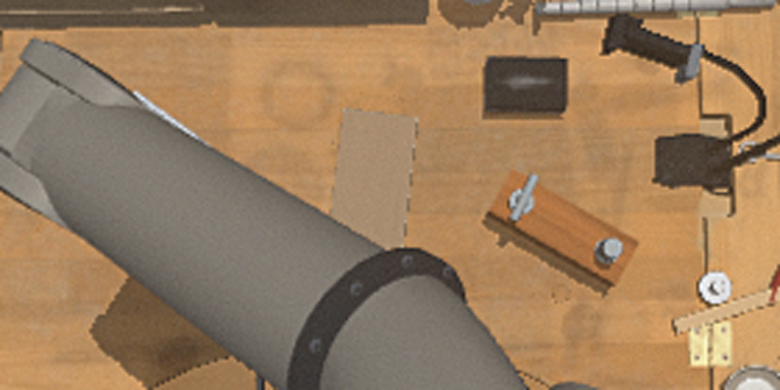

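Run:
```python
from h import *
np.set_printoptions(precision=4,suppress=True)
P=cloud('top',np.load('top0.npz')['d'])
m=(abs(P[...,0]-.417)<.03)&(abs(P[...,1]+.155)<.03)&(P[...,2]>.075)&(P[...,2]<.1); Q=P[m];print('pin',len(Q),Q.mean(0),Q.min(0),Q.max(0))
m=(abs(P[...,0]-.46)<.04)&(abs(P[...,1]+.07)<.04)&(P[...,2]>.07)&(P[...,2]<.1); Q=P[m];print('tpin',len(Q),Q.mean(0),Q.min(0),Q.max(0))
plan([(np.array([.417,-.154,.17]),Tdown(57.5),9)])
```

```text
pin 46 [ 0.411  -0.1513  0.0853] [ 0.4027 -0.1626  0.0762] [ 0.4196 -0.1426  0.0918]
tpin 66 [ 0.4618 -0.0654  0.0848] [ 0.4393 -0.0787  0.0788] [ 0.4844 -0.0528  0.0887]
[[np.float64(-24.0), np.float64(-41.4), np.float64(-1.8)], [np.float64(-0.0), np.float64(-0.0), np.float64(9.63)]]
[[np.float64(-30.6), np.float64(-36.8), np.float64(-1.8)], [np.float64(-0.0), np.float64(-0.0), np.float64(9.63)]]
[[np.float64(-36.3), np.float64(-31.2), np.float64(-1.8)], [np.float64(-0.0), np.float64(-0.0), np.float64(9.63)]]
[[np.float64(-41.0), np.float64(-24.7), np.float64(-1.8)], [np.float64(-0.0), np.float64(-0.0), np.float64(9.63)]]
[[np.float64(-44.6), np.float64(-17.5), np.float64(-1.8)], [np.float64(-0.0), np.float64(-0.0), np.float64(9.63)]]
[[np.float64(-46.9), np.float64(-9.8), np.float64(-1.8)], [np.float64(-0.0), np.float64(-0.0), np.float64(9.63)]]
[[np.float64(-47.8), np.float64(-1.8), np.float64(-1.8)], [np.float64(-0.0), np.float64(-0.0), np.float64(9.63)]]
[[np.float64(-47.5), np.float64(6.2), np.float64(-1.8)], [np.float64(-0.0), np.float64(-0.0), np.float64(9.63)]]
[[np.float64(-45.7), np.float64(14.1), np.float64(-1.8)], [np.float64(-0.0), np.float64(-0.0), np.float64(9.63)]]
```

```bash
python3 -m jog '[[[-24,-41,-2],[0,0,9.6],-1],[[-31,-37,-2],[0,0,9.6],-1],[[-36,-31,-2],[0,0,9.6],-1],[[-41,-25,-2],[0,0,9.6],-1],[[-45,-17,-2],[0,0,9.6],-1],[[-47,-10,-2],[0,0,9.6],-1],[[-48,-2,-2],[0,0,9.6],-1],[[-47,6,-2],[0,0,9.6],-1],[[-46,14,-2],[0,0,9.6],-1],[[0,0,0],[0,0,0],-1]]'
python3 - <<'E'
from h import *
np.set_printoptions(precision=4,suppress=True)
o=bot.get_obs();print(o['q'])
p,d=bot.read_camera('wrist');save('w6.png',p); np.savez('w6.npz',p=p,d=d,pos=o['eef_pos'],rot=o['tool_rot'])
for t,z in [('pin_head',.068),('tpin_head',.068),('stand',0)]:
    for r in bot.landmark_of('wrist',t)[:1]:
        u,v=r['xy'][0]*640,r['xy'][1]*400; w=wray_z(u,v,z,o);print(t,r['score'],u,v,w)
p,d=bot.read_camera('top');save('t6.png',cv2.resize(p[130:270,160:440],None,fx=2.786,fy=2.786,interpolation=2))
for t,z in [('jig_hole',.048),('pin_head',.068)]:
    for r in bot.landmark_of('top',t)[:1]:
        u,v=r['xy'][0]*640,r['xy'][1]*400; w=ray_z('top',u,v,z);print(t,r['score'],u,v,w,toown(w))
E
```

```text
t: 11.75
eef_pos: [0.417, -0.1582, 0.1724]
tool_rot: [0.0, 0.878, 0.48, -0.0]
contact_force: [0.3, 0.3, 0.2]
gripper_width: 0.997
[ 0.5297  0.1966 -0.3416  2.1225  0.0895  0.8357 -0.4365]
pin_head 0.96 307.776 194.92000000000002 [ 0.4128 -0.1515  0.068 ]
tpin_head 0.76 308.096 72.28 [ 0.4676 -0.0672  0.068 ]
stand 0.91 313.728 127.91999999999999 [ 0.4436 -0.1119  0.    ]
jig_hole 0.83 219.328 197.08 [0.479  0.2963 0.048 ] [-31.597   -4.3966  48.    ]
pin_head 0.54 379.20000000000005 217.32 [ 0.417  -0.1546  0.068 ] [-433.2254 -218.5863   68.    ]
```

View pics/w6.png

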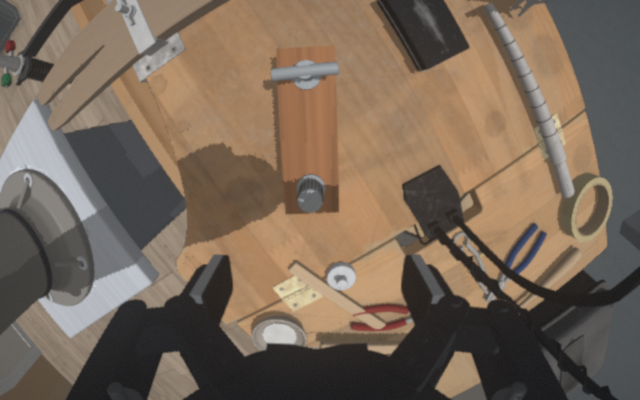

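View pics/t6.png

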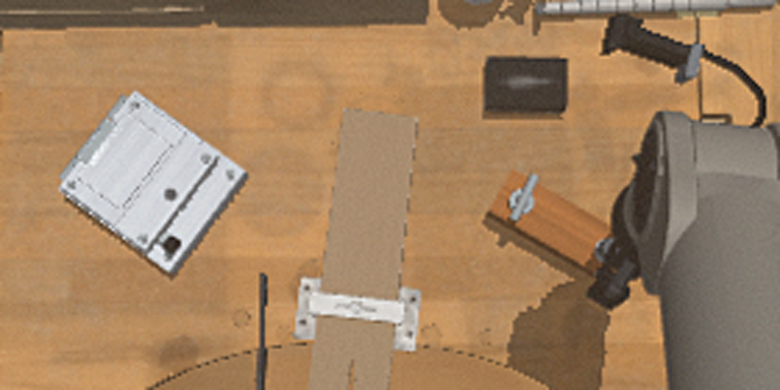

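Run:
```python
from h import *
np.set_printoptions(precision=4,suppress=True)
h=ray_z('top',160+170.5/2.786,130+195/2.786,.048);print('hole top cam',h,toown(h))
a=np.load('w6.npz'); o=dict(eef_pos=a['pos'],tool_rot=a['rot'])
print('pin raw',wray_z(310,201,.086,o),'corr',wray_z(307,197,.086,o))
M=rot(a['rot']);
for w in (wray_z(310,201,.086,o),wray_z(307,197,.086,o)): print('in tool',(M.T@(w-a['pos']))*1000)
# depth wrist?
i=bot.camera_info('wrist');d=a['d'];print(d[198:204,306:314].round(3)[::3])
p=a['p'];cv2.imwrite('pics/w6z.png',cv2.resize(p[160:280,230:420,::-1],None,fx=4.2,fy=4.2,interpolation=cv2.INTER_CUBIC))
```

```text
hole top cam [0.4706 0.2908 0.048 ] [-40.9891  -0.8392  48.    ]
pin raw [ 0.415  -0.1521  0.086 ] corr [ 0.4148 -0.1481  0.086 ]
in tool [ 4.1306 -5.0166 86.4093]
in tool [ 7.4144 -7.3367 86.4062]
[[0.24  0.241 0.239 0.242 0.241 0.241 0.24  0.242]
 [0.242 0.242 0.24  0.242 0.241 0.241 0.242 0.241]]
```

View pics/w6z.png

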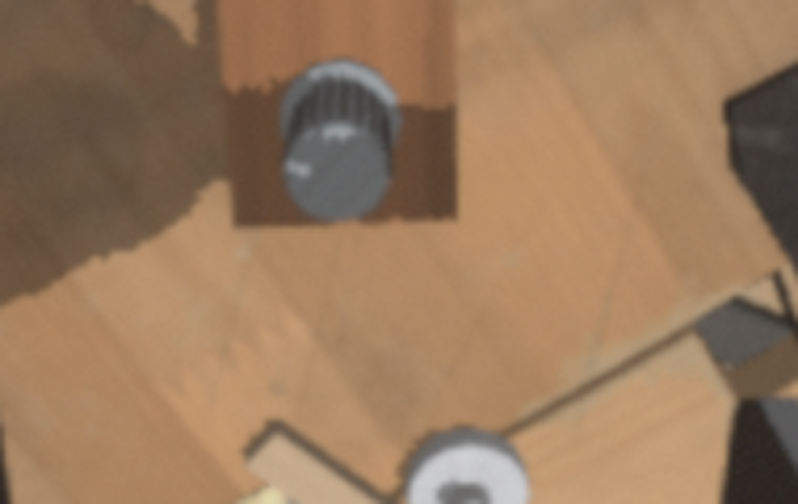

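```bash
python3 -m jog '[[[5.5,-6,30],[0,0,0],-1],[[0,0,32],[0,0,0],-1],[[0,0,0],[0,0,0],-1],[[0,0,0],[0,0,0],-1]]'
python3 - <<'E'
from h import *
np.set_printoptions(precision=4,suppress=True)
o=bot.get_obs()
p,d=bot.read_camera('wrist'); np.savez('w7.npz',p=p,d=d,pos=o['eef_pos'],rot=o['tool_rot'])
cv2.imwrite('pics/w7z.png',cv2.resize(p[160:310,200:440,::-1],None,fx=3.3,fy=3.3,interpolation=cv2.INTER_CUBIC))
E
```

```text
t: 12.6
eef_pos: [0.4159, -0.1469, 0.1114]
tool_rot: [0.0, 0.876, 0.483, 0.0]
contact_force: [0.2, -0.7, 1.0]
gripper_width: 0.998
```

View pics/w7z.png

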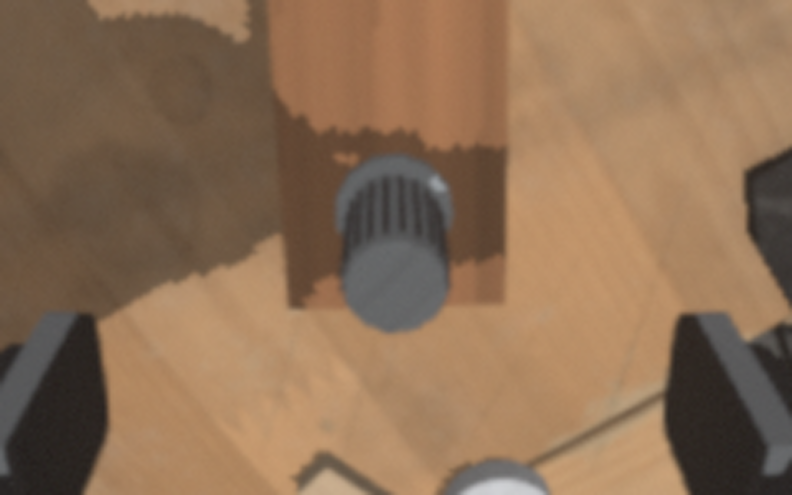

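Run:
```python
from h import *
np.set_printoptions(precision=4,suppress=True)
a=np.load('w7.npz'); o=dict(eef_pos=a['pos'],tool_rot=a['rot']);M=rot(a['rot'])
for u,v in [(320,246),(317,242)]:
    w=wray_z(u,v,.086,o);print(w,'in tool',(M.T@(w-a['pos']))*1000)
```

```text
[ 0.4154 -0.1517  0.086 ] in tool [-4.3054  2.1522 25.4424]
[ 0.4153 -0.1484  0.086 ] in tool [-1.5867  0.3227 25.442 ]
```

```bash
python3 -m jog '[[[-2.5,1,30],[0,0,0],-1],[[0,0,28],[0,0,0],-1],[[0,0,0],[0,0,0],-1],[[0,0,0],[0,0,0],1],[[0,0,0],[0,0,0],1],[[0,0,0],[0,0,0],1],[[0,0,0],[0,0,0],1],[[0,0,0],[0,0,0],1],[[0,0,0],[0,0,0],1]]' 50
python3 - <<'E'
from h import *
o=bot.get_obs()
p,d=bot.read_camera('wrist'); np.savez('w8.npz',p=p,d=d,pos=o['eef_pos'],rot=o['tool_rot'])
cv2.imwrite('pics/w8z.png',cv2.resize(p[160:310,200:440,::-1],None,fx=3.3,fy=3.3,interpolation=cv2.INTER_CUBIC))
E
```

```text
t: 13.78
eef_pos: [0.4151, -0.1499, 0.0533]
tool_rot: [0.0, 0.876, 0.483, 0.0]
contact_force: [-0.4, 1.0, 7.3]
gripper_width: 0.219
```

View pics/w8z.png

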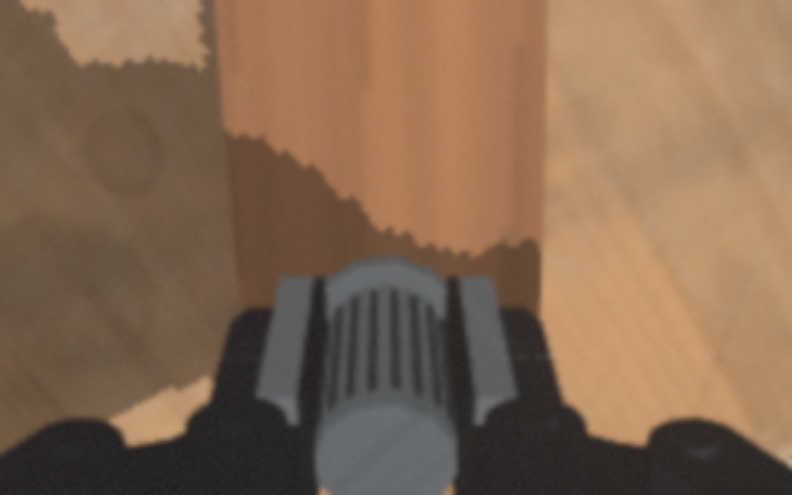

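```bash
python3 -m jog '[[[0,0,-30],[0,0,0],1],[[0,0,-40],[0,0,0],1],[[0,0,-40],[0,0,0],1],[[0,0,0],[0,0,0],1]]' 90
python3 - <<'E'
from h import *
a=np.load('w5.npz'); oo=dict(eef_pos=a['pos'],tool_rot=a['rot'])
h=wray_z(343,193,.048,oo); print('hole corr',h)
p,d=bot.read_camera('wrist');save('w9.png',p)
plan([(np.array([.4715,.2910,.150]),Tdown(144.1),9)])
E
```

```text
t: 14.32
eef_pos: [0.4166, -0.1503, 0.1653]
tool_rot: [0.002, 0.876, 0.482, 0.002]
contact_force: [-0.2, 0.1, -1.4]
gripper_width: 0.212
hole corr [0.46945252 0.29267648 0.048     ]
[[np.float64(44.8), np.float64(-20.9), np.float64(1.5)], [np.float64(0.02), np.float64(0.01), np.float64(-9.6)]]
[[np.float64(47.6), np.float64(-13.2), np.float64(1.5)], [np.float64(0.02), np.float64(0.01), np.float64(-9.6)]]
[[np.float64(49.1), np.float64(-5.0), np.float64(1.5)], [np.float64(0.02), np.float64(0.01), np.float64(-9.6)]]
[[np.float64(49.3), np.float64(3.2), np.float64(1.5)], [np.float64(0.02), np.float64(0.01), np.float64(-9.6)]]
[[np.float64(48.1), np.float64(11.4), np.float64(1.5)], [np.float64(0.02), np.float64(0.01), np.float64(-9.6)]]
[[np.float64(45.5), np.float64(19.3), np.float64(1.5)], [np.float64(0.02), np.float64(0.01), np.float64(-9.6)]]
[[np.float64(41.6), np.float64(26.6), np.float64(1.5)], [np.float64(0.02), np.float64(0.01), np.float64(-9.6)]]
[[np.float64(36.6), np.float64(33.2), np.float64(1.5)], [np.float64(0.02), np.float64(0.01), np.float64(-9.6)]]
[[np.float64(30.6), np.float64(38.8), np.float64(1.5)], [np.float64(0.02), np.float64(0.01), np.float64(-9.6)]]
```

View pics/w9.png

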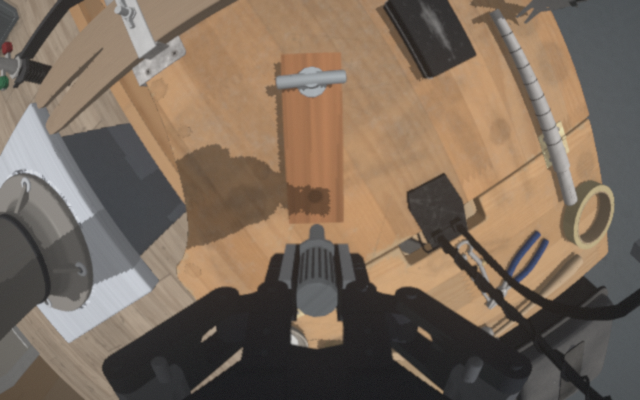

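```bash
python3 -m jog '[[[45,-21,1],[0,0,-9.6],1],[[48,-13,1],[0,0,-9.6],1],[[49,-5,1],[0,0,-9.6],1],[[49,3,2],[0,0,-9.6],1],[[48,11,2],[0,0,-9.6],1],[[45,19,2],[0,0,-9.6],1],[[42,27,2],[0,0,-9.6],1],[[37,33,2],[0,0,-9.6],1],[[31,39,2],[0,0,-9.6],1],[[0,0,0],[0,0,0],1],[[0,0,0],[0,0,0],1]]'
python3 - <<'E'
from h import *
o=bot.get_obs()
p,d=bot.read_camera('wrist');save('w10.png',p);np.savez('w10.npz',p=p,d=d,pos=o['eef_pos'],rot=o['tool_rot'])
plan([(np.array([.4705,.2915,.106]),Tdown(144.1),2)])
E
```

```text
t: 15.75
eef_pos: [0.4691, 0.2909, 0.146]
tool_rot: [-0.001, 0.308, 0.951, -0.001]
contact_force: [-0.6, 0.2, -1.0]
gripper_width: 0.207
[[np.float64(-0.0), np.float64(0.9), np.float64(20.2)], [np.float64(-0.08), np.float64(-0.01), np.float64(-0.05)]]
[[np.float64(-0.0), np.float64(0.8), np.float64(20.2)], [np.float64(-0.08), np.float64(-0.01), np.float64(-0.05)]]
```

View pics/w10.png

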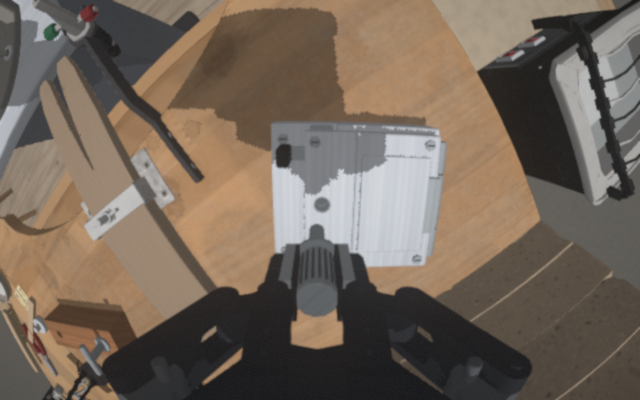

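```bash
python3 -m jog '[[[0,3,20],[0,0,0],1],[[0,0,20],[0,0,0],1],[[0,0,0],[0,0,0],1],[[0,0,0],[0,0,0],1]]'
python3 - <<'E'
from h import *
o=bot.get_obs()
p,d=bot.read_camera('wrist');np.savez('w11.npz',p=p,d=d,pos=o['eef_pos'],rot=o['tool_rot'])
cv2.imwrite('pics/w11z.png',cv2.resize(p[180:300,240:400,::-1],None,fx=5,fy=5,interpolation=cv2.INTER_CUBIC))
E
```

```text
t: 16.3
eef_pos: [0.4717, 0.2944, 0.1074]
tool_rot: [-0.0, 0.308, 0.951, -0.0]
contact_force: [0.5, -0.2, -0.8]
gripper_width: 0.205
```

View pics/w11z.png

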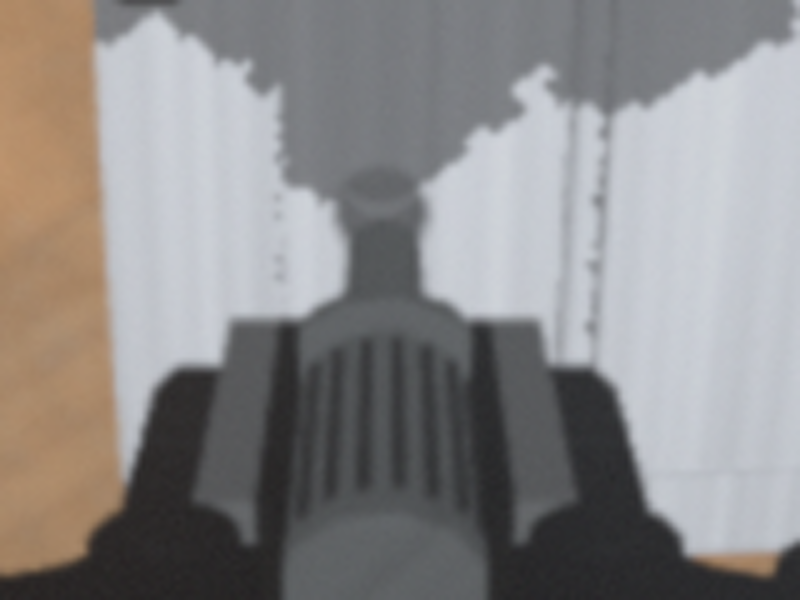

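Run:
```python
from h import *
np.set_printoptions(precision=2,suppress=True)
a=np.load('w11.npz'); o=dict(eef_pos=a['pos'],tool_rot=a['rot']);M=rot(a['rot'])
f=lambda u,v,z:(M.T@(wray_z(u,v,z,o)-a['pos']))*1000
print('pred tip px',wproj_tool(np.array([0,0,.0473])), 'foot far rim(3.5mm)',wproj_tool(np.array([.0035,0,.0473])))
print('pred collar far rim top',wproj_tool(np.array([.013,0,.0033])))
print('tip',f(316.8,228.2,.060),'tip rim',f(316.8,180+218/5,.060),'hole',f(316.4,221.6,.048),'hole far rim',f(316.4,180+168/5,.048))
```

```text
pred tip px (np.float64(314.5031815625334), np.float64(223.91015756120856)) foot far rim(3.5mm) (np.float64(314.4978915911542), np.float64(219.04242372502807))
pred collar far rim top (np.float64(313.92262898367665), np.float64(233.62434684236268))
tip [-3.18  1.54 47.43] tip rim [ 0.17  1.53 47.43] hole [-3.32  1.26 59.43] hole far rim [ 2.74  1.25 59.43]
```

```bash
python3 -m jog '[[[0,0,8],[0,0,0],1],[[0,0,5],[0,0,0],1],[[0,0,3],[0,0,0],1],[[0,0,0],[0,0,0],1]]'
python3 - <<'E'
from h import *
o=bot.get_obs()
p,d=bot.read_camera('wrist');np.savez('w12.npz',p=p,d=d,pos=o['eef_pos'],rot=o['tool_rot'])
cv2.imwrite('pics/w12z.png',cv2.resize(p[180:300,240:400,::-1],None,fx=5,fy=5,interpolation=cv2.INTER_CUBIC))
E
```

```text
t: 16.85
eef_pos: [0.4716, 0.2943, 0.0913]
tool_rot: [-0.0, 0.308, 0.951, -0.0]
contact_force: [0.5, 0.9, -0.9]
gripper_width: 0.206
```

View pics/w12z.png

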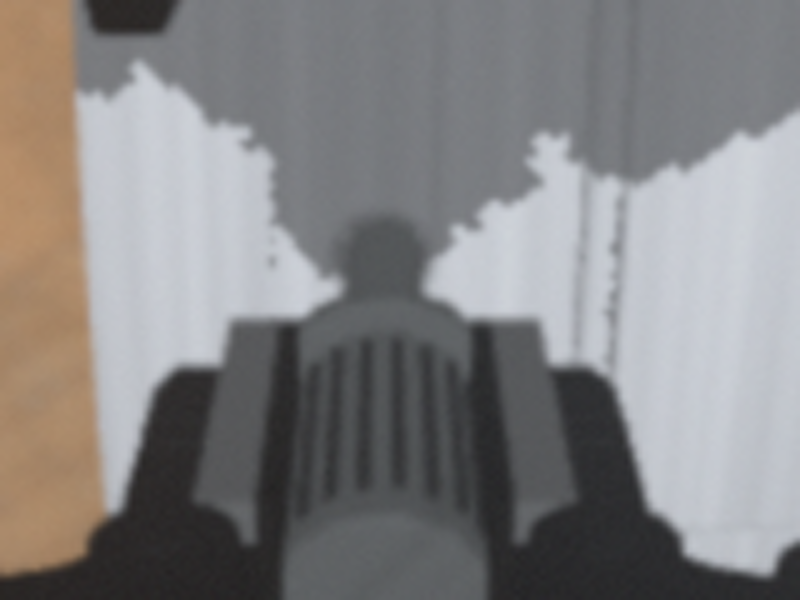

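```bash
python3 -m jog '[[[0,0,6],[0,0,0],1],[[0,0,6],[0,0,0],1],[[0,0,0],[0,0,0],1]]' && python3 -m jog '[[[0,0,6],[0,0,0],1],[[0,0,6],[0,0,0],1],[[0,0,4],[0,0,0],1],[[0,0,0],[0,0,0],1]]'
```

```text
t: 17.27
eef_pos: [0.4714, 0.2941, 0.0789]
tool_rot: [-0.0, 0.308, 0.951, -0.0]
contact_force: [0.6, -0.3, -1.3]
gripper_width: 0.206
t: 17.77
eef_pos: [0.4715, 0.2942, 0.0632]
tool_rot: [-0.0, 0.308, 0.951, -0.0]
contact_force: [-0.6, -1.2, -0.7]
gripper_width: 0.212
```

```bash
python3 -m jog '[[[0,0,4],[0,0,0],1],[[0,0,3],[0,0,0],1],[[0,0,0],[0,0,0],1]]' && python3 -m jog '[[[0,0,2],[0,0,0],1],[[0,0,0],[0,0,0],1]]'&& python3 -m jog '[[[0,0,1],[0,0,0],1],[[0,0,0],[0,0,0],1]]'
```

```text
t: 18.15
eef_pos: [0.472, 0.2946, 0.0568]
tool_rot: [0.0, 0.308, 0.951, 0.0]
contact_force: [0.3, 1.0, 2.9]
gripper_width: 0.206
t: 18.4
eef_pos: [0.472, 0.2947, 0.0554]
tool_rot: [0.0, 0.308, 0.951, 0.0]
contact_force: [-1.3, -2.0, 9.1]
gripper_width: 0.206
t: 18.65
eef_pos: [0.4721, 0.2947, 0.0553]
tool_rot: [0.001, 0.308, 0.951, 0.0]
contact_force: [-4.4, -3.7, 18.5]
gripper_width: 0.207
```

```bash
python3 -m jog '[[[0,0,0.5],[0,0,0],1],[[0,0,0],[0,0,0],1],[[0,0,0],[0,0,0],1],[[0,0,0],[0,0,0],1]]'
python3 - <<'E'
from h import *
o=bot.get_obs();print(o['joint_vel'].round(3))
p,d=bot.read_camera('wrist')
cv2.imwrite('pics/w13z.png',cv2.resize(p[100:300,220:480,::-1],None,fx=3,fy=3,interpolation=cv2.INTER_CUBIC))
p,d=bot.read_camera('scene');save('s13.png',cv2.resize(p[100:300,150:450],None,fx=2.6,fy=2.6,interpolation=2))
E
```

```text
t: 19.15
eef_pos: [0.4721, 0.2947, 0.0552]
tool_rot: [0.001, 0.308, 0.951, -0.0]
contact_force: [-4.3, -5.3, 23.1]
gripper_width: 0.207
[-0.     0.001 -0.     0.    -0.001 -0.001  0.   ]
```

View pics/w13z.png

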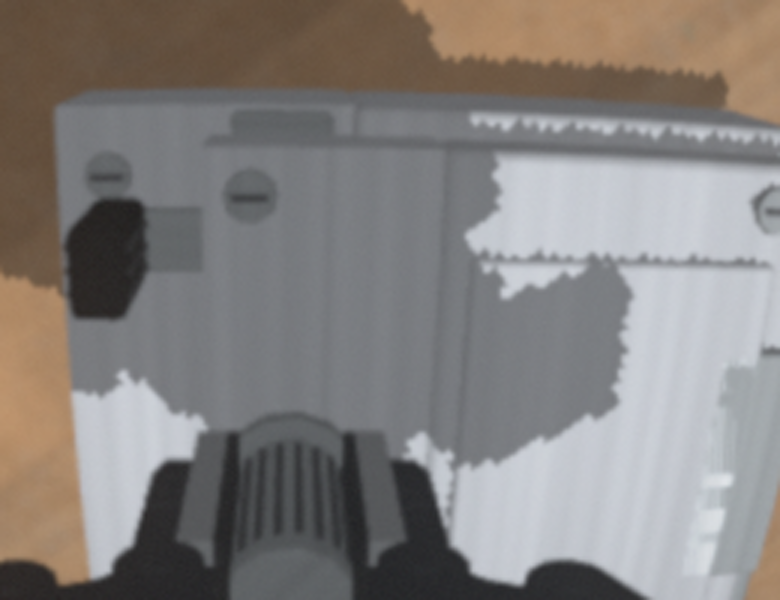

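View pics/s13.png

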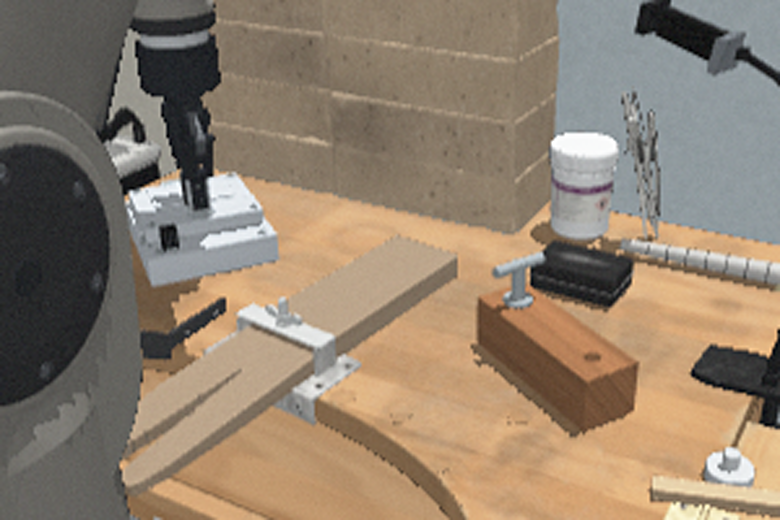

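```bash
python3 -c "
from h import *
print(bot.hand_in()); o=bot.get_obs(); print(o['eef_pos'],o['contact_force'],o['gripper_width'])"
```

```text
the job is handed in; nothing more can be done
None
the job is handed in; nothing more can be done
```

I slid the guard to its left stop, swung the lid shut, and pushed the round-headed pin home. I handed in at about 19 s with the gripper still holding it down. The hand-in gives no verdict, so the results below are from my own checks.

- **Guard:** pushing further gave about 17 N with almost no movement, so it is at its stop. The last wrist picture still shows the grip on the left.
- **Lid:** it stopped under about 15 N of downward push. The last pictures show it flat and shut.
- **Pin:** it went into the hole with no sign of jamming, and the spring was felt near the bottom. The collar came down with the tool at 55.2 mm, which puts the foot about 8 mm above the bench, its home height. The tool read 23 N upward, of which about 4 N is the spring. There was also about 7 N sideways.
- **Grip:** the force is set to 90 N, the opening is steady at 0.207, and the arm was at rest.
- **Other things:** the T-headed pin, disc block and charcoal block look unmoved in the last scene picture.

**Disagreement:** the cameras placed the jig and hole 2 to 5 mm apart, and the wrist camera placed the fingertips a few pixels off. I therefore lined the pin up by comparing its tip and the hole in the same wrist picture.

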